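Load and lock the daily-check phantom stack

ROBOT

A 7-joint arm with a two-finger parallel gripper is mounted at the origin on the work surface. World frame = base frame: x ahead of the robot, y to its left, z up, the work surface at z = 0. Lengths are in m, angles in rad, forces in N, time in s.
With the tool pointing down it reaches from about 0.4 to 0.9 m from the base axis. Payload 5.5 kg.
Tool frame: the origin (TCP) lies midway between the tips of the shut fingers; the grasp point (between the pads) lies 19 mm behind it; z points along the fingers, y is the direction in which the jaws open and shut (so a half turn about z gives the same grasp; the last joint's range is limited). The gripper opens to 92 mm and grips with 3 to 60 N. Pads are 19 mm wide; open, the fingers measure 130 mm over their backs; the gripper's body (75 mm by 190 mm) begins 47 mm behind the grasp point.
Start: joints at [1.468, 0.501, -0.427, 1.55, 0.221, 1.138, -0.21], TCP at [0.233, -0.607, 0.227] pointing down, gripper open.
Joint ranges: [-2.88, 2.88], [-0.31, 2.03], [-1.54, 1.56], [0.2, 2.42], [-1.41, 4.55], [0.19, 2.02], [-2.57, 2.57]. Speed limits (rad/s): [2.57, 2.57, 3.14, 3.14, 3.14, 3.14, 3.14].

INTERFACE

Orientations are given as a 3x3 rotation matrix whose columns are the frame's x, y, z axes.
In Python, from bench import env, optics, order gives the robot as it stands.
- The arm moves only by the tool arm_command, never from a script. Its argument "steps" is a list that holds one entry, the list of rows, each a list of 7 numbers: the turn, a rotation vector about the tool's x, y, z in units of 90 degrees (1.0 is 90 degrees), then the shift along the tool's x, y, z in units of 0.8 m (1.0 is 0.8 m), then the opening, from -1 (shut) to 1 (fully open). A call has 1 to 20 rows; each row is the pose to reach, as a shift and turn from the pose measured when the call began, along the tool's axes at that moment; what a row does not reach only later rows make up. A row lasts 1/12 s, in which the tool goes at most 41.7 mm and 7.16 degrees, less where a joint would pass 70% of its speed; a pose out of reach is approached as far as the arm can. A call with a number of a shift or a turn outside -1 to 1 is refused whole. A call with a gripper value outside its range is refused whole. The fingers move at their own pace and stop on an object; the grip force is fixed at half the most. Time passes only in rows, so rows that repeat a pose let the fingers close. It gives the time, the measured TCP pose, the force and the opening at its end, in the units of the state.
- env.sense(): the state, without advancing time (a new reading comes with each control period).
- optics.snapshot(name): name is "scene" or "top"; returns the picture (480x640x3 uint8, red, green, blue); there is no depth.
- optics.camera_info(name): a dict with "camera_matrix" (3x3 intrinsics, pixels), "R" (3x3) and "t" (3): a world point X has camera coordinates R X + t. Camera axes: x right, y down, z forward; pixel columns grow to the right and rows downward; lengths in m; the calibration is good to about 2 mm. A picture is of the moment at which its call begins. camera_info takes no time and is no camera call.
- order.sign_off(): hands the job in, once; it reports no verdict.
The state is a dict: "clock": time; "qpos": joint angles; "dq": joint speeds; "effort": joint torques, N m; "ee_pos": TCP position; "ee_rot": TCP orientation; "force": force on the tool from outside, world axes, zero at the start; "wrist_torque": the same for the moment, N m; "opening": finger opening in m.
Only numpy, scipy, OpenCV 4.12 (cv2) and the standard library are available. Lean on these libraries where they do the work, as an engineer would, in place of code of your own. Each camera call takes 0.05 s, during which the arm holds its last target. There are 200 camera calls.

TASK

Load the check phantom for the morning machine test: take the detector block out of its dock, lower it gently (do not drop it) down to the sprung floor of the aluminium holder, lay the plain spacer slab flat on it, then put the ribbed cover on top, press it down against the spring and slide it fully home under the two side lips so that it stays locked. The holder only has room for fingers at its two notched ends, so the detector has to be put down on the way and gripped again across its other sides. Leave the other things on the desk where they are.

Things in the scene. Friction and masses are not known exactly. Their poses are not given: they have to be found in the camera images.
- holder: Aluminium holder fixed to the desk; origin on the desk at its centre, x roughly away from the robot. Base 100 x 92 x 6 mm. Pocket 64 mm (x) by 54 mm (y) about the origin. Side walls at |y| = 27 to 33 mm, 76 mm long, top z = 45 mm. At the x ends only corner returns (|x| = 32 to 38 mm, top z = 39 mm), leaving a finger notch 40 mm wide in the middle of each end, open down to the base.
- holder_entry (a point): Where the cover's origin lies when it rests, unpressed, on the spacer with its ears clear on the holder's -x side of the lips: 17 mm towards the holder's -x, 48 mm above the desk.
- holder_lock (a point): Where the cover's origin lies when locked: x = +2 mm, z = 44 mm in the holder's frame. Two lips, one over each side wall: x = -6 to +14 mm, |y| = 29 to 41 mm, underside z = 56 mm, top 62 mm, on posts at |y| = 37 to 41 mm. The cover's ears slide towards +x under them and meet end stops at x = 10 mm.
- floor_plate (a joint): Sprung floor of the holder: 0 = up (its top 14 mm above the desk), grows to 0.008 m fully down; 9 N to start moving it, 15 N fully down, less the weight on it. It must go down over 4 mm (best 5 to 7.5 mm) for the cover's ears to pass under the lips; locked, it reads about 0.004.
- detector: White block 60 (x) x 50 (y) x 20 mm with a 28 mm dark steel disc set flush in its top; origin at the centre of its underside; 0.15 kg. Starts in the dock, 12 mm above the desk. Goes in first, its x along the holder's x (either way round); rests with its origin 14 mm above the desk.
- dock: Grey dock fixed to the desk, origin on the desk at its centre: base 94 x 60 x 12 mm and two end cheeks 12 mm thick, 36 mm tall, inner faces at x = +-33 mm, close beside the detector's x ends; its y sides are open. The detector can be gripped there only across its 50 mm (y) width.
- spacer: Plain white slab 60 (x) x 50 (y) x 14 mm, flat on the desk; origin at the centre of its underside; 0.06 kg. Goes in second, its x along the holder's x (either way round); rests with its origin 34 mm above the desk.
- cover: White cover, origin at the centre of its underside: slab 44 (x) x 50 (y) x 12 mm, an ear on each y side (16 mm along x, out to |y| = 35 mm, z = 6 to 12 mm) and a grip rib on top along x (36 long, 14 wide across y, from z = 12 to 42 mm). 0.08 kg, stands on the desk. Goes in last, its x along the holder's x (either way round). Before pressing it rests with its origin 48 mm above the desk; locked, 44 mm.
- mat: Black rubber mat 110 x 130 x 2 mm fixed on the desk between robot and holder, kept clear: room to put a part down. Origin at the centre of its underside.
- mouse: Black computer mouse, bystander, 100 x 58 x 33 mm
- clip_tub: Small round black paper-clip tub, bystander, 44 mm across, 22 mm tall
- pen: Blue pen, bystander, 120 mm long
- stapler: Black stapler, bystander, 130 x 36 x 43 mm
- tape: Roll of brown tape lying flat, bystander, 64 mm across, 19 mm tall
- phone: Black telephone handset lying flat, bystander, 150 x 72 x 9 mm
There are look-alikes about, which are no part of the job. What is meant by the mat is not blue, orange or pink, and is the smaller of those in its own colour.

How it is judged:
On the way, in this order (a step that is already met when the one before it is completed fails the run):
1. the detector is lowered, still held in the fingers, to within 4 mm of the holder's floor (horizontal distance between detector and holder below 0.006 m and z of detector in the frame of holder between 0.01 and 0.0185 m and angle between detector's own z axis and vertical below 0.15 rad and angle between the x axis of detector and the x axis of holder, either way round below 0.12 rad and contact force between the fingers and detector above 0.3 N), for 0.05 s.
2. the spacer lies flat on the detector in the holder (horizontal distance between each of detector, spacer and holder below 0.006 m and z of detector in the frame of holder between 0.011 and 0.017 m and angle between each of detector, spacer's own z axis and vertical below 0.08 rad and angle between the x axis of each of detector, spacer and the x axis of holder, either way round below 0.12 rad and z of spacer in the frame of holder between 0.031 and 0.037 m), for 0.2 s.
3. the cover lies on the spacer and the sprung floor is pressed down at least 3.5 mm (horizontal distance between cover and holder below 0.03 m and value of joint floor_plate above 0.0035 m and contact force between cover and spacer above 1 N), for 0.05 s.
At the end, for the whole second after the job is handed in: Detector at the bottom and spacer on it, each within 6 mm of the holder's centre, level and squared up; the cover on top, slid to within 5 mm of its stops under both lips, level, holding the sprung floor down by more than 2.5 mm; all released and at rest (horizontal distance between each of detector, spacer and holder below 0.006 m and z of detector in the frame of holder between 0.005 and 0.0135 m and angle between each of detector, spacer, cover's own z axis and vertical below 0.08 rad and angle between the x axis of each of detector, spacer and the x axis of holder, either way round below 0.12 rad and z of spacer in the frame of holder between 0.025 and 0.0335 m and x of cover in the frame of holder between -0.003 and 0.006 m and y of cover in the frame of holder between -0.005 and 0.005 m and z of cover in the frame of holder between 0.041 and 0.0465 m and value of joint floor_plate above 0.0025 m and linear speed of each of detector, spacer, cover below 0.02 m/s); the robot touches nothing.
It fails at once if the detector or the spacer is dropped into the holder (faster than 0.35 m/s inside it, before the cover is brought) ((horizontal distance between detector and holder below 0.012 m and z of detector in the frame of holder below 0.04 m and linear speed of detector above 0.35 m/s and horizontal distance between cover and holder above 0.08 m) or (horizontal distance between spacer and holder below 0.012 m and z of spacer in the frame of holder below 0.055 m and linear speed of spacer above 0.35 m/s and horizontal distance between cover and holder above 0.08 m)).
It fails at once if a bystander is moved by more than 40 mm (distance of any of mouse, clip_tub, pen, stapler, tape, phone from where it was at the start of the episode above 0.04 m).
It also fails if it takes over 72 s, if anything falls off the work surface, if the arm or the gripper's body presses on something with over 40 N, if the wrist force passes 120 N, or if a joint passes its speed limit or range.

## Working session

There is one attempt and no reset: what is moved stays moved. The work goes in short steps, Python scripts to look and compute and a tool call to move; the robot and the scene stay as the last step left them, time stands still between calls to the robot, and variables do not carry over. Pictures are saved under pics/ and viewed, about 8 in all and at most 12, crops included, and the job is handed in when it is done.

Besides the shell and the picture viewer there is one more tool, called as name(argument=value, ...) on one line, values as JSON. arm_command: Moves the arm, as the interface text tells. Shifts and turns lie within -1 to 1; 1 stands for 0.8 m of shift or 90 degrees of turn. Its arguments: {"type":"object","properties":{"steps":{"type":"array","items":{"type":"array","items":{"type":"array","items":{"type":"number","minimum":-1,"maximum":1}}}}},"required":["steps"]}

```bash
mkdir -p pics; ls; python3 - <<'E'
from bench import env, optics
import cv2, numpy as np
s=env.sense(); print({k:np.round(v,3).tolist() for k,v in s.items()})
for n in("scene","top"):
    im=optics.snapshot(n); cv2.imwrite(f"pics/{n}0.png",im[:,:,::-1])
    c=optics.camera_info(n); print(n,{k:np.round(v,4).tolist() for k,v in c.items()})
E
```

```text
pics
{'clock': 0.0, 'qpos': [1.468, 0.502, -0.427, 1.551, 0.221, 1.138, -0.21], 'dq': [0.0, -0.0, 0.0, 0.001, 0.001, 0.0, -0.001], 'effort': [-0.0, -56.66, -5.817, -27.911, -0.069, 0.031, 0.0], 'ee_pos': [0.232, -0.606, 0.226], 'ee_rot': [[0.934, 0.358, -0.001], [0.358, -0.934, 0.002], [0.0, -0.002, -1.0]], 'force': [-0.165, -0.389, -0.735], 'wrist_torque': [-0.035, -0.029, 0.037], 'opening': 0.092}
scene {'camera_matrix': [[465.5345, 0.0, 322.8742], [0.0, 465.5345, 238.7955], [0.0, 0.0, 1.0]], 'R': [[0.371, 0.9284, -0.0205], [0.6176, -0.2632, -0.7411], [-0.6935, 0.2623, -0.671]], 't': [-0.1881, -0.2634, 1.5435]}
top {'camera_matrix': [[472.5191, 0.0, 321.2054], [0.0, 472.5191, 243.3947], [0.0, 0.0, 1.0]], 'R': [[0.0211, -0.9998, 0.0012], [-0.9937, -0.0211, -0.1102], [0.1102, 0.0011, -0.9939]], 't': [-0.0266, 0.5167, 1.2632]}
```

View pics/top0.png

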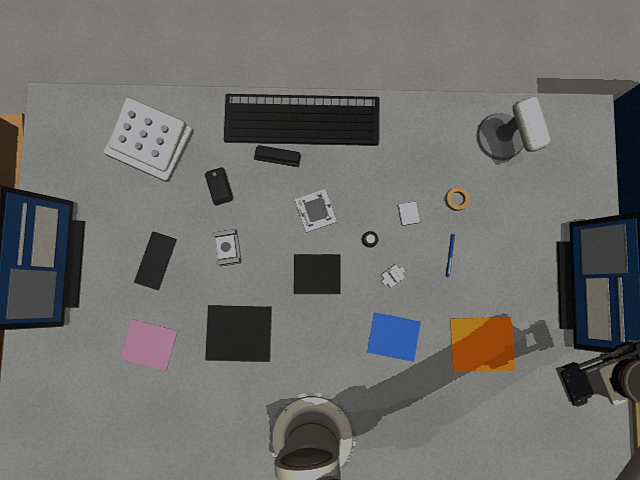

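View pics/scene0.png

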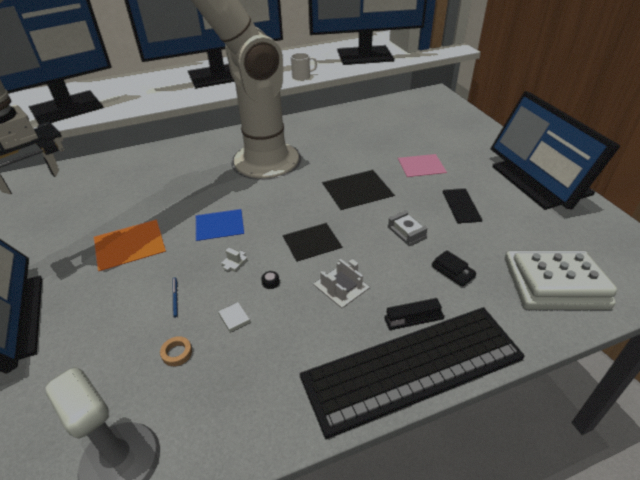

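```bash
cat > h.py <<'E'
from bench import env, optics
import cv2, numpy as np
def P(n,X):
    c=optics.camera_info(n); K,R,t=(np.array(c[k]) for k in("camera_matrix","R","t"))
    p=(np.atleast_2d(X)@R.T+t)@K.T; return p[:,:2]/p[:,2:]
def ray(n,uv,z):
    c=optics.camera_info(n); K,R,t=(np.array(c[k]) for k in("camera_matrix","R","t"))
    uv=np.atleast_2d(uv).astype(float); d=np.c_[uv,np.ones(len(uv))]@np.linalg.inv(K).T@R
    o=-R.T@t; return o+d*((z-o[2])/d[:,2])[:,None]
def crops(im,cs,f=5,w=80,h=60):
    ts=[cv2.resize(im[y-h//2:y+h//2,x-w//2:x+w//2],None,fx=f,fy=f,interpolation=cv2.INTER_CUBIC) for x,y in cs]
    return np.vstack([np.hstack(ts[:2]),np.hstack(ts[2:])]) if len(ts)==4 else np.hstack(ts)
E
python3 - <<'E'
from h import *
cv2.imwrite("pics/c1.png",crops(cv2.imread("pics/top0.png"),[(316,210),(228,247),(409,213),(392,275)]))
cv2.imwrite("pics/c2.png",crops(cv2.imread("pics/scene0.png"),[(342,282),(408,227),(234,317),(234,260)]))
E
```

```text
(no output)
```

View pics/c1.png

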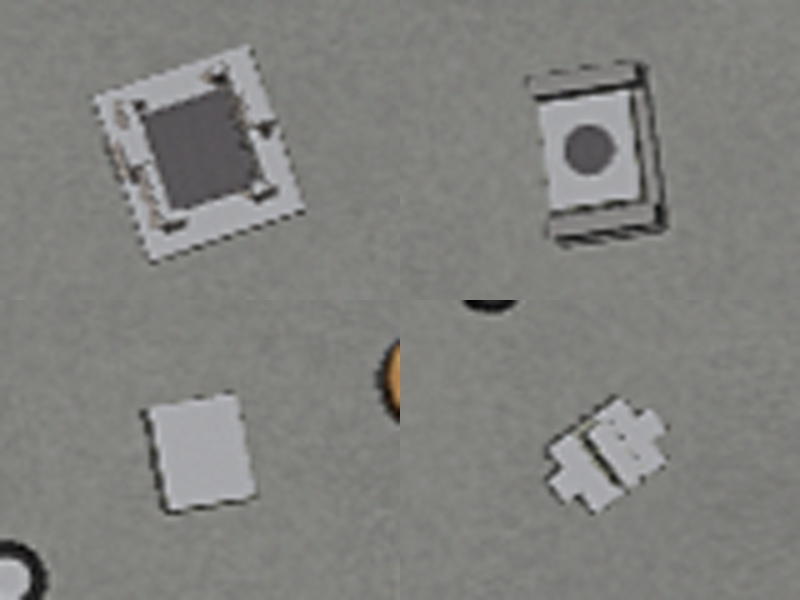

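View pics/c2.png

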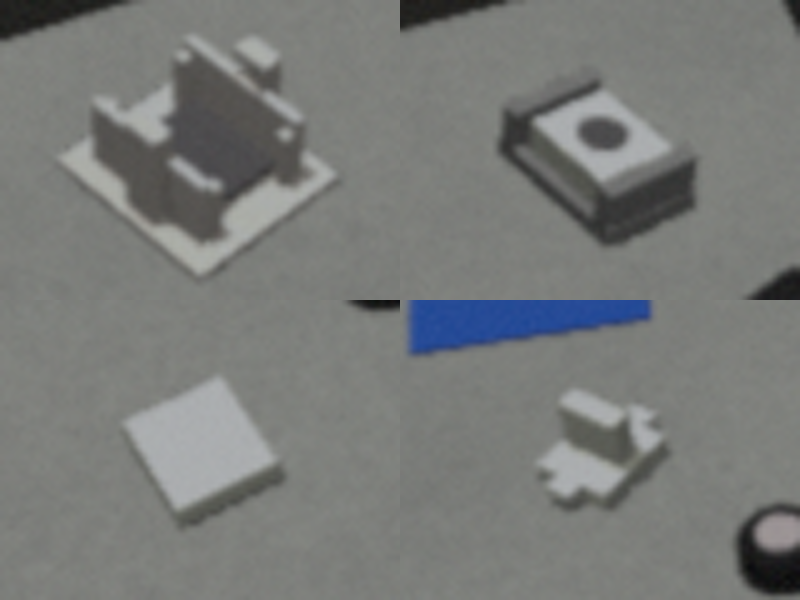

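The top view shows the holder at (316,210) turned about 18°, and the detector in its dock at (228,247). The spacer is at (409,213), the cover at (392,275) with its rib about 35° off, and the small black mat at (317,273). The clip tub (370,239) and stapler (278,156) are the closest bystanders. The scene view agrees. Next I'll measure.

```bash
cat > meas.py <<'E'
from h import *
def blob(im,c,lo,hi,w=32,f=8,fill=True):
    """largest contour of grey in [lo,hi] round pixel c; sub-pixel full-image coords"""
    g=cv2.cvtColor(im,cv2.COLOR_BGR2GRAY)[c[1]-w:c[1]+w,c[0]-w:c[0]+w]
    g=cv2.resize(g,None,fx=f,fy=f,interpolation=cv2.INTER_CUBIC)
    m=cv2.inRange(g,lo,hi); cs,_=cv2.findContours(m,cv2.RETR_EXTERNAL,cv2.CHAIN_APPROX_NONE)
    k=max(cs,key=cv2.contourArea)[:,0,:].astype(float)
    return (k+.5)/f-.5+np.array(c)-w
def rect(n,k,z):
    X=ray(n,k,z)[:,:2]; r=cv2.minAreaRect((X*1000).astype(np.float32)); 
    M=cv2.moments((X*1e5).astype(np.int32).reshape(-1,1,2))
    b=cv2.boxPoints(r); e=b[1]-b[0]; 
    return np.round(r[0],1),np.round(r[1],1),round(r[2],1),np.round([M['m10']/M['m00']/100,M['m01']/M['m00']/100],1)
E
python3 - <<'E'
from meas import *
T=cv2.imread("pics/top0.png");S=cv2.imread("pics/scene0.png")
g=cv2.cvtColor(T,cv2.COLOR_BGR2GRAY); print("grey desk",np.median(g),"spacer",g[213,409],"det",g[255,222],"disc",g[247,228],"mat",g[273,317])
for th in(150,165,175):
  for nm,c,z in(("holder",(316,210),.006),("det",(228,247),.032),("spacer",(409,213),.014),("cover",(392,275),.012)):
    print(th,nm,*rect("top",blob(T,c,th,255),z))
def disc(im,n,c):
    k=blob(im,c,0,115,w=8); return rect(n,k,.032)
print("disc",disc(T,"top",(228,247))); 
gs=cv2.cvtColor(S,cv2.COLOR_BGR2GRAY); print("scene disc",gs[223,408], disc(S,"scene",(408,223)))
print("scene spacer",rect("scene",blob(S,(234,315),165,255,w=22),.014),gs[315,234])
print("mat",rect("top",blob(T,(317,273),0,60),.002))
print("tub",rect("top",blob(T,(370,239),0,70,w=14),.02), "cam",ray("top",[[0,0]],0)*0-np.array(optics.camera_info("top")["R"]).T@optics.camera_info("top")["t"])
E
```

```text
grey desk 125.0 spacer 166 det 165 disc 85 mat 35
150 holder [591.4  -5.1] [52.2 94.1] 19.7 [583.9  -9.3]
150 det [502.7 245.2] [59.1 50.5] 9.4 [502.6 245.4]
150 spacer [ 609.9 -258.5] [59.9 50. ] 11.4 [ 609.9 -258.4]
150 cover [ 444.1 -228.1] [43.  36.8] 38.6 [ 442.2 -226.4]
165 holder [591.6  -5.4] [50.7 91.5] 19.9 [583.3 -10.7]
165 det [502.6 244.7] [58.5 48.7] 9.9 [502.7 245.1]
165 spacer [ 609.6 -258.1] [58.7 48.2] 11.6 [ 609.6 -258. ]
165 cover [ 444.2 -227.8] [41.7 35.5] 38.1 [ 441.8 -226.3]
175 holder [622.1 -31.5] [11.4  8.2] 29.4 [620.8 -30.6]
175 det [527.5 258.2] [ 2.4 16. ] 1.2 [527.6 258.6]
175 spacer [ 605.5 -236.9] [13.   2.1] 0.1 [ 605.1 -237. ]
175 cover [ 438.4 -212.4] [22.1  6.6] 25.2 [ 439.4 -212.2]
disc (array([503. , 245.6]), array([26.4, 27. ]), 47.0, array([502.9, 245.4]))
scene disc 76 (array([502.9, 246.3]), array([25. , 25.9]), 60.1, array([503. , 246.4]))
scene spacer (array([ 609.7, -256.9]), array([56.5, 46.6]), 11.0, array([ 610. , -256.8])) 173
mat (array([435.8,  -4.8]), array([109.7, 128.7]), 1.2, array([435.8,  -4.8]))
tub (array([ 533.6, -148.2]), array([44.2, 46.5]), 46.0, array([ 533.5, -148.2])) cam [[ 0.3748213  -0.01709455  1.31248963]]
```

```bash
cat >> meas.py <<'E'
def hull(im,c,lo,w=30,f=8,minA=60,maxd=1e9):
    g=cv2.cvtColor(im,cv2.COLOR_BGR2GRAY)[c[1]-w:c[1]+w,c[0]-w:c[0]+w]
    g=cv2.resize(g,None,fx=f,fy=f,interpolation=cv2.INTER_CUBIC)
    cs,_=cv2.findContours(cv2.inRange(g,lo,255),cv2.RETR_EXTERNAL,cv2.CHAIN_APPROX_NONE)
    k=np.vstack([q for q in cs if cv2.contourArea(q)>minA*f]); k=cv2.convexHull(k)[:,0,:].astype(float)
    return (k+.5)/f-.5+np.array(c)-w
E
python3 - <<'E'
from meas import *
T=cv2.imread("pics/top0.png");S=cv2.imread("pics/scene0.png")
for th in(143,148,153):
    print(th,"holder",*rect("top",hull(T,(316,210),th),.006))
    print(th,"cover",*rect("top",hull(T,(392,277),th,w=18,minA=20),.012))
    print(th,"holder S",*rect("scene",hull(S,(342,292),th,w=28),.006))
k=hull(T,(316,210),146); h=cv2.minAreaRect(k.astype(np.float32)); 
V=T.copy()
def draw(im,n,x,y,a,L,W,zs,f=1):
    a=np.radians(a);R=np.array([[np.cos(a),-np.sin(a)],[np.sin(a),np.cos(a)]])
    q=np.array([[L,W],[-L,W],[-L,-W],[L,-W]])/2@R.T+[x,y]
    cv2.polylines(im,[np.round((P(n,np.c_[q,np.full(4,zs)]/1000)+.5)*80-8).astype(int)],True,(0,0,255),1,shift=4) if 0 else None
    return P(n,np.c_[q,np.full(4,zs)]/1000)
def tile(im,n,c,ps,f=5):
    t=crops(im,[c],f); t=np.ascontiguousarray(t)
    for p in ps:
        u=(p-np.array([c[0]-40,c[1]-30])+.5)*f-.5
        cv2.polylines(t,[np.round(u*16).astype(int)],True,(0,0,255),1,cv2.LINE_AA,shift=4)
    return t
hx,hy,ha=rect("top",hull(T,(316,210),148),.006)[0].tolist()+[None]
r=rect("top",hull(T,(316,210),148),.006); ha=r[2] if r[1][0]>r[1][1] else r[2]-90
rc=rect("top",hull(T,(392,277),148,w=18,minA=20),.012); ca=rc[2] if rc[1][0]<rc[1][1] else rc[2]-90
if ca<0 and 0: pass
print(hx,hy,ha,rc[0],ca)
tiles=[]
for im,n,ch,cc in((T,"top",(316,210),(392,275)),(S,"scene",(342,282),(234,260))):
    H=[draw(im,n,hx,hy,ha,*d) for d in((100,92,6),(76,66,45))]
    C=[draw(im,n,*rc[0],ca,*d) for d in((44,50,12),(16,70,12),(36,14,42))]
    tiles.append(np.hstack([tile(im,n,ch,H),tile(im,n,cc,C)]))
cv2.imwrite("pics/ov.png",np.vstack(tiles))
E
```

```text
143 holder [613.7   3. ] [100.6  95.2] 19.8 [613.8   3.1]
143 cover [ 434.1 -215.4] [44.2 70.2] 37.0 [ 434.  -215.2]
143 holder S [602.6   8.6] [117.5 108. ] 20.1 [607.1   7.6]
148 holder [613.8   2.9] [99.8 94.2] 19.8 [613.8   3. ]
148 cover [ 434.2 -215.3] [43.7 69.5] 37.2 [ 434.1 -215.1]
148 holder S [602.9   8.5] [116.5 106.8] 20.2 [610.9   5.4]
153 holder [613.9   2.9] [99.3 93.5] 19.9 [613.8   2.9]
153 cover [ 434.2 -215.1] [43.2 68.9] 37.0 [ 434.2 -215. ]
153 holder S [603.1   8.5] [115.5 105.9] 20.2 [611.1   5.4]
613.8 2.9 19.8 [ 434.2 -215.3] 37.2
```

View pics/ov.png

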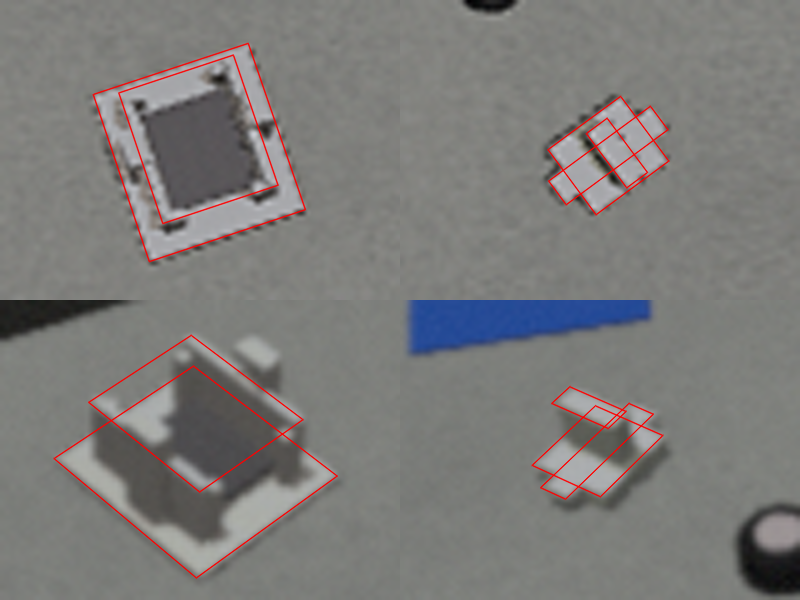

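```bash
cat > to.py <<'E'
import sys, numpy as np
from bench import env
from scipy.spatial.transform import Rotation as Ro
s=env.sense(); p=np.array(s["ee_pos"]); R=np.array(s["ee_rot"])
a=list(map(float,sys.argv[1:]))   # x y z(mm) yaw(deg) repeated
for x,y,z,w in zip(*[iter(a)]*4):
    c,d=np.cos(np.radians(w)),np.sin(np.radians(w)); G=np.array([[c,d,0],[d,-c,0],[0,0,-1]])
    print(np.round(np.r_[Ro.from_matrix(R.T@G).as_rotvec()/(np.pi/2),R.T@(np.array([x,y,z])/1000-p)/.8],4).tolist())
print("t",round(s["clock"],2),"p",np.round(p*1000,1),"yaw",round(float(np.degrees(np.arctan2(R[1,0],R[0,0]))),1),"tilt",np.round(R[:2,2],4),"F",np.round(s["force"],1),"op",round(s["opening"]*1000,1),"q",np.round(s["qpos"],2))
E
python3 to.py 560 -200 220 15 503 245.8 160 9.6
```

```text
[-0.0011, 0.0, 0.0662, 0.5643, -0.3279, 0.0079]
[-0.0011, 0.0001, 0.1262, 0.6971, -0.8736, 0.0838]
t 0.1 p [ 232.3 -606.4  225.8] yaw 21.0 tilt [-0.0005  0.0016] F [0.6 0.4 0.2] op 92.0 q [ 1.47  0.5  -0.43  1.55  0.22  1.14 -0.21]
```

arm_command(steps=[[[0,0,0.066,0.564,-0.328,0.008,1],[0,0,0.066,0.564,-0.328,0.008,1],[0,0,0.066,0.564,-0.328,0.008,1],[0,0,0.066,0.564,-0.328,0.008,1],[0,0,0.066,0.564,-0.328,0.008,1],[0,0,0.066,0.564,-0.328,0.008,1],[0,0,0.066,0.564,-0.328,0.008,1],[0,0,0.066,0.564,-0.328,0.008,1],[0,0,0.066,0.564,-0.328,0.008,1],[0,0,0.066,0.564,-0.328,0.008,1],[0,0,0.066,0.564,-0.328,0.008,1],[0,0,0.066,0.564,-0.328,0.008,1],[0,0,0.066,0.564,-0.328,0.008,1]]])

```text
clock: 1.18
ee_pos: [0.5624, -0.1939, 0.2199]
ee_rot: [[0.964, 0.265, 0.001], [0.265, -0.964, 0.004], [0.002, -0.004, -1.0]]
force: [-0.1, 0.5, 1.1]
opening: 0.0916
```

```bash
python3 to.py 503 245.8 160 9.6
```

```text
[-0.0026, -0.0012, 0.0639, 0.0737, -0.5494, 0.0772]
t 1.18 p [ 562.4 -193.9  219.9] yaw 15.3 tilt [0.0009 0.0044] F [-0.1  0.5  1.1] op 91.6 q [ 0.74  0.44 -0.58  1.7   0.26  1.09 -1.23]
```

arm_command(steps=[[[-0.003,-0.001,0.064,0.074,-0.549,0.077,1],[-0.003,-0.001,0.064,0.074,-0.549,0.077,1],[-0.003,-0.001,0.064,0.074,-0.549,0.077,1],[-0.003,-0.001,0.064,0.074,-0.549,0.077,1],[-0.003,-0.001,0.064,0.074,-0.549,0.077,1],[-0.003,-0.001,0.064,0.074,-0.549,0.077,1],[-0.003,-0.001,0.064,0.074,-0.549,0.077,1],[-0.003,-0.001,0.064,0.074,-0.549,0.077,1],[-0.003,-0.001,0.064,0.074,-0.549,0.077,1],[-0.003,-0.001,0.064,0.074,-0.549,0.077,1],[-0.003,-0.001,0.064,0.074,-0.549,0.077,1],[-0.003,-0.001,0.064,0.074,-0.549,0.077,1],[-0.003,-0.001,0.064,0.074,-0.549,0.077,1]]])

```text
clock: 2.27
ee_pos: [0.5015, 0.2488, 0.1596]
ee_rot: [[0.985, 0.173, -0.001], [0.173, -0.985, 0.001], [-0.001, -0.001, -1.0]]
force: [0.4, -0.9, 0.3]
opening: 0.0919
```

```bash
python3 to.py 503 245.8 14 9.6
```

```text
[-0.0005, 0.0007, 0.0038, 0.0014, 0.0042, 0.182]
t 2.27 p [501.5 248.8 159.6] yaw 9.9 tilt [-0.0012  0.0005] F [ 0.4 -0.9  0.3] op 91.9 q [ 0.02  0.47 -0.67  1.84  0.35  0.96 -2.2 ]
```

arm_command(steps=[[[0,0.001,0.004,0.001,0.004,0.05,1],[0,0.001,0.004,0.001,0.004,0.1,1],[0,0.001,0.004,0.001,0.004,0.14,1],[0,0.001,0.004,0.001,0.004,0.165,1],[0,0.001,0.004,0.001,0.004,0.176,1],[0,0.001,0.004,0.001,0.004,0.181,1],[0,0.001,0.004,0.001,0.004,0.182,1],[0,0.001,0.004,0.001,0.004,0.182,1]]])

```text
clock: 2.93
ee_pos: [0.5038, 0.2459, 0.0152]
ee_rot: [[0.986, 0.166, 0.002], [0.166, -0.986, 0.001], [0.002, -0.001, -1.0]]
force: [-0.1, -0.1, -0.5]
opening: 0.0917
```

```bash
python3 to.py 503 245.8 14 9.6
```

```text
[-0.0007, -0.0015, -0.0007, -0.001, -0.0001, 0.0015]
t 2.93 p [503.8 245.9  15.2] yaw 9.5 tilt [0.0021 0.0014] F [-0.1 -0.1 -0.5] op 91.7 q [-0.08  0.67 -0.54  1.91  0.52  0.7  -2.34]
```

arm_command(steps=[[[0,0,0,-0.001,0,0.001,-1],[0,0,0,-0.001,0,0.001,-1],[0,0,0,-0.001,0,0.001,-1],[0,0,0,-0.001,0,0.001,-1],[0,0,0,-0.001,0,0.001,-1],[0,0,0,-0.001,0,0.001,-1],[0,0,0,-0.001,0,0.001,-1],[0,0,0,-0.001,0,0.001,-1]]])

```text
clock: 3.6
ee_pos: [0.503, 0.2459, 0.0145]
ee_rot: [[0.986, 0.166, 0.002], [0.166, -0.986, 0.002], [0.002, -0.001, -1.0]]
force: [-0.1, -0.1, 2.3]
opening: 0.0497
```

```bash
python3 to.py 503 245.8 150 9.6 436 -5 150 19.8
```

```text
[-0.0008, -0.0016, -0.0006, 0.0003, -0.0, -0.1694]
[-0.0006, -0.0016, -0.1139, -0.1342, 0.2952, -0.1701]
t 3.6 p [503.  245.9  14.5] yaw 9.5 tilt [0.0022 0.0016] F [-0.1 -0.1  2.3] op 49.7 q [-0.08  0.67 -0.54  1.91  0.52  0.7  -2.34]
```

arm_command(steps=[[[0,0,0,0,0,-0.04,-1],[0,0,0,0,0,-0.09,-1],[0,0,0,0,0,-0.14,-1],[0,0,-0.114,-0.134,0.295,-0.17,-1],[0,0,-0.114,-0.134,0.295,-0.17,-1],[0,0,-0.114,-0.134,0.295,-0.17,-1],[0,0,-0.114,-0.134,0.295,-0.17,-1],[0,0,-0.114,-0.134,0.295,-0.15,-1],[0,0,-0.114,-0.134,0.295,-0.12,-1],[0,0,-0.114,-0.134,0.295,-0.1,-1],[0,0,-0.114,-0.134,0.295,-0.08,-1],[0,0,-0.114,-0.134,0.295,-0.06,-1],[0,0,-0.114,-0.134,0.295,-0.05,-1],[0,0,-0.114,-0.134,0.295,-0.04,-1],[0,0,-0.114,-0.134,0.295,-0.04,-1]]])

```text
clock: 4.85
ee_pos: [0.4356, -0.0042, 0.0449]
ee_rot: [[0.941, 0.34, 0.0], [0.34, -0.941, 0.002], [0.001, -0.002, -1.0]]
force: [-1.1, 0.1, -1.7]
opening: 0.0496
```

```bash
python3 to.py 436 -5 4 19.8
```

```text
[-0.0012, -0.0005, 0.0005, 0.0001, 0.0012, 0.0511]
t 4.85 p [435.6  -4.2  44.9] yaw 19.8 tilt [0.0002 0.0021] F [-1.1  0.1 -1.7] op 49.6 q [ 0.46  0.46 -0.6   2.19  0.46  0.6  -1.69]
```

arm_command(steps=[[[0,0,0,0,0.001,0.02,-1],[0,0,0,0,0.001,0.035,-1],[0,0,0,0,0.001,0.044,-1],[0,0,0,0,0.001,0.048,-1],[0,0,0,0,0.001,0.05,-1],[0,0,0,0,0.001,0.051,-1],[0,0,0,0,0.001,0.051,-1]]])

```text
clock: 5.43
ee_pos: [0.4363, -0.0046, 0.0046]
ee_rot: [[0.94, 0.34, 0.001], [0.34, -0.94, 0.002], [0.002, -0.002, -1.0]]
force: [0.2, 0.0, -0.2]
opening: 0.0502
```

```bash
python3 to.py 436 -5 4 19.8
```

```text
[-0.001, -0.001, 0.0008, -0.0005, 0.0003, 0.0007]
t 5.43 p [436.3  -4.6   4.6] yaw 19.9 tilt [0.001 0.002] F [ 0.2  0.  -0.2] op 50.2 q [ 0.4   0.54 -0.52  2.2   0.54  0.52 -1.77]
```

arm_command(steps=[[[0,0,0,0,0,0,1],[0,0,0,0,0,0,1],[0,0,0,0,0,0,1],[0,0,0,0,0,-0.02,1],[0,0,0,0,0,-0.06,1],[0,0,0,0,0,-0.11,1],[0,0,-0.4,0,-0.25,-0.17,1],[0,0,-0.4,0,-0.25,-0.17,1],[0,0,-0.4,0,-0.25,-0.17,1],[0,0,-0.4,0,-0.25,-0.17,1],[0,0,-0.4,0,-0.25,-0.17,1],[0,0,-0.4,0,-0.25,-0.17,1],[0,0,-0.4,0,-0.25,-0.17,1]]])

```text
clock: 6.52
ee_pos: [0.368, 0.1852, 0.1417]
ee_rot: [[0.557, 0.83, 0.003], [0.83, -0.557, 0.003], [0.004, 0.001, -1.0]]
force: [0.4, -1.2, -0.0]
opening: 0.0917
```

```bash
python3 - <<'E'
from meas import *
T=optics.snapshot("top")[:,:,::-1].copy(); cv2.imwrite("pics/top1.png",T)
g=tuple(int(v) for v in np.round(P("top",[.436,-.005,.022])[0])); print(g)
for th in(110,130,150): 
    try: print(th,*rect("top",hull(T,g,th,w=14),.022))
    except Exception as e: print(e)
print("disc",rect("top",blob(T,g,60,120,w=7),.022))
S=optics.snapshot("scene")[:,:,::-1].copy(); cv2.imwrite("pics/scene1.png",S)
g=tuple(int(v) for v in np.round(P("scene",[.436,-.005,.022])[0]))
for th in(110,130,150): print("S",*rect("scene",blob(S,g,th,255,w=25),.022))
E
python3 to.py 436 -5 60 109.8
```

```text
(317, 273)
110 [435.9  -6.8] [60.9 51. ] 20.3 [435.9  -6.5]
130 [435.8  -6.9] [60.2 50.2] 20.4 [435.9  -6.6]
150 [436.   -6.7] [58.5 49.2] 20.0 [436.2  -6.7]
disc (array([436.1,  -6.2]), array([27.1, 27.6]), 27.7, array([436.1,  -6.3]))
S [402.7   3.1] [140.1 150.3] 67.1 [385.1  10. ]
S [436.   -6.4] [63.6 50.6] 19.3 [437.2  -5.7]
S [436.8  -6.1] [59.3 48.1] 20.1 [437.3  -5.7]
[0.0005, -0.0007, -0.6002, -0.1461, 0.2016, 0.1007]
t 6.62 p [368.3 182.2 140.7] yaw 55.8 tilt [0.0009 0.001 ] F [-0.1 -0.3 -0.1] op 91.7 q [ 0.34  0.29 -0.96  2.19  0.33  0.81 -1.43]
```

```bash
python3 - <<'E'
from h import *
T=cv2.cvtColor(cv2.imread("pics/top0.png"),cv2.COLOR_BGR2GRAY).astype(np.float32)
T1=cv2.cvtColor(cv2.imread("pics/top1.png"),cv2.COLOR_BGR2GRAY).astype(np.float32)
a=np.radians(19.9);c,s=np.cos(a),np.sin(a)
def prof(im,ctr,x,y,z):
    X=np.stack([ctr[0]+c*x-s*y,ctr[1]+s*x+c*y,0*x+z],-1)/1000
    p=P("top",X).astype(np.float32); return cv2.remap(im,p[:,:1].copy(),p[:,1:].copy(),cv2.INTER_CUBIC)[:,0]
def edges(v,u,lvl=146):
    b=v>lvl; i=np.where(b)[0]; return u[i[0]],u[i[-1]]
u=np.linspace(-60,60,481); H=(613.8,2.9)
for im in(T,T1):
    for k in(-47,-45,-43,43,45,47): print("y-edges at x",k,edges(prof(im,H,k+0*u,u,6),u))
    for k in(-44,-43,43,44): print("x-edges at y",k,edges(prof(im,H,u,k+0*u,6),u))
v=np.linspace(-35,35,141)
for k in (-10,0,10): print("floor y dark",k,[float(q) for q in v[np.where(prof(T1,H,k+0*v,v,14)<105)[0][[0,-1]]]])
E
python3 to.py 436 -5 60 109.8 436 -4.6 4 109.8
```

```text
y-edges at x -47 (np.float64(-46.0), np.float64(44.75))
y-edges at x -45 (np.float64(-45.0), np.float64(44.25))
y-edges at x -43 (np.float64(-44.5), np.float64(45.25))
y-edges at x 43 (np.float64(-43.75), np.float64(44.75))
y-edges at x 45 (np.float64(-44.0), np.float64(46.75))
y-edges at x 47 (np.float64(-45.75), np.float64(46.25))
x-edges at y -44 (np.float64(-48.5), np.float64(49.75))
x-edges at y -43 (np.float64(-48.25), np.float64(49.5))
x-edges at y 43 (np.float64(-49.25), np.float64(49.0))
x-edges at y 44 (np.float64(-48.75), np.float64(49.25))
y-edges at x -47 (np.float64(-45.5), np.float64(44.75))
y-edges at x -45 (np.float64(-44.5), np.float64(44.0))
y-edges at x -43 (np.float64(-44.0), np.float64(45.0))
y-edges at x 43 (np.float64(-43.5), np.float64(44.5))
y-edges at x 45 (np.float64(-43.75), np.float64(46.5))
y-edges at x 47 (np.float64(-45.5), np.float64(46.25))
x-edges at y -44 (np.float64(-48.5), np.float64(49.5))
x-edges at y -43 (np.float64(-48.25), np.float64(49.25))
x-edges at y 43 (np.float64(-49.25), np.float64(48.75))
x-edges at y 44 (np.float64(-48.75), np.float64(49.0))
floor y dark -10 [-29.0, 25.0]
floor y dark 0 [-35.0, 35.0]
floor y dark 10 [-27.0, 25.5]
[0.0005, -0.0007, -0.6002, -0.1461, 0.2016, 0.1007]
[0.0005, -0.0007, -0.6002, -0.1458, 0.2013, 0.1707]
t 6.62 p [368.3 182.2 140.7] yaw 55.8 tilt [0.0009 0.001 ] F [-0.1 -0.3 -0.1] op 91.7 q [ 0.34  0.29 -0.96  2.19  0.33  0.81 -1.43]
```

arm_command(steps=[[[0,0,-0.6,-0.146,0.201,0.1,1],[0,0,-0.6,-0.146,0.201,0.1,1],[0,0,-0.6,-0.146,0.201,0.1,1],[0,0,-0.6,-0.146,0.201,0.1,1],[0,0,-0.6,-0.146,0.201,0.1,1],[0,0,-0.6,-0.146,0.201,0.1,1],[0,0,-0.6,-0.146,0.201,0.1,1],[0,0,-0.6,-0.146,0.201,0.1,1],[0,0,-0.6,-0.146,0.201,0.1,1],[0,0,-0.6,-0.146,0.201,0.1,1]]])

```text
clock: 7.45
ee_pos: [0.4351, -0.0062, 0.0599]
ee_rot: [[-0.333, 0.943, -0.001], [0.943, 0.333, 0.001], [0.001, -0.0, -1.0]]
force: [0.3, 0.4, 1.1]
opening: 0.0916
```

```bash
python3 to.py 436.2 -4.7 3.8 109.9
```

```text
[-0.0001, -0.0008, -0.005, 0.0012, 0.002, 0.0702]
t 7.45 p [435.1  -6.2  59.9] yaw 109.5 tilt [-0.0006  0.0011] F [0.3 0.4 1.1] op 91.6 q [ 0.76  0.56 -0.97  2.18  0.7   0.75 -0.34]
```

arm_command(steps=[[[0,-0.001,-0.005,0.001,0.002,0.03,1],[0,-0.001,-0.005,0.001,0.002,0.05,1],[0,-0.001,-0.005,0.001,0.002,0.062,1],[0,-0.001,-0.005,0.001,0.002,0.068,1],[0,-0.001,-0.005,0.001,0.002,0.07,1],[0,-0.001,-0.005,0.001,0.002,0.07,1],[0,-0.001,-0.005,0.001,0.002,0.07,1]]])

```text
clock: 8.03
ee_pos: [0.4367, -0.0047, 0.0045]
ee_rot: [[-0.34, 0.94, 0.001], [0.94, 0.34, -0.0], [-0.001, 0.001, -1.0]]
force: [-0.5, 1.0, -0.6]
opening: 0.0921
```

```bash
python3 to.py 436.2 -4.7 3.8 109.9
```

```text
[0.0004, 0.0005, -0.0001, 0.0002, -0.0006, 0.0008]
t 8.03 p [436.7  -4.7   4.5] yaw 109.9 tilt [ 0.0008 -0.0005] F [-0.5  1.  -0.6] op 92.1 q [ 0.65  0.66 -0.84  2.2   0.85  0.65 -0.45]
```

arm_command(steps=[[[0,0,0,0,0,0.001,-1],[0,0,0,0,0,0.001,-1],[0,0,0,0,0,0.001,-1],[0,0,0,0,0,0.001,-1],[0,0,0,0,0,0.001,-1],[0,0,0,0,0,0.001,-1],[0,0,0,0,0,-0.02,-1],[0,0,0,0,0,-0.06,-1],[0,0,0,0,0,-0.12,-1],[0,0,0,0,0,-0.12,-1]]])

```text
clock: 8.87
ee_pos: [0.4392, -0.0039, 0.1046]
ee_rot: [[-0.341, 0.94, 0.006], [0.94, 0.341, -0.001], [-0.003, 0.006, -1.0]]
force: [1.3, 0.4, -1.4]
opening: 0.0599
```

```bash
python3 to.py 614 5 75 109.9
```

```text
[0.0036, 0.0017, 0.0004, -0.064, 0.2089, 0.0383]
t 8.87 p [439.2  -3.9 104.6] yaw 109.9 tilt [ 0.0062 -0.0007] F [ 1.3  0.4 -1.4] op 59.9 q [ 0.84  0.49 -1.06  2.15  0.6   0.82 -0.26]
```

arm_command(steps=[[[0.004,0.002,0,-0.032,0.105,0.0,-1],[0.004,0.002,0,-0.05,0.16,0.0,-1],[0.004,0.002,0,-0.06,0.19,0.0,-1],[0.004,0.002,0,-0.064,0.205,0.0,-1],[0.004,0.002,0,-0.064,0.209,0.01,-1],[0.004,0.002,0,-0.064,0.209,0.025,-1],[0.004,0.002,0,-0.064,0.209,0.035,-1],[0.004,0.002,0,-0.064,0.209,0.038,-1],[0.004,0.002,0,-0.064,0.209,0.038,-1]]])

```text
clock: 9.62
ee_pos: [0.6112, 0.0047, 0.0735]
ee_rot: [[-0.342, 0.94, -0.005], [0.94, 0.342, -0.0], [0.001, -0.005, -1.0]]
force: [-0.4, 0.9, -1.2]
opening: 0.0597
```

```bash
python3 to.py 614 5 50 109.9; python3 - <<'E'
from h import *
S=optics.snapshot("scene")[:,:,::-1]; T=optics.snapshot("top")[:,:,::-1]
cv2.imwrite("pics/hov.png",crops(np.ascontiguousarray(np.vstack([S,T])),[(342,272),(316,690)]))
E
```

```text
[-0.0031, -0.0008, 0.001, -0.0009, 0.0036, 0.0294]
t 9.62 p [611.2   4.7  73.5] yaw 110.0 tilt [-0.005  -0.0005] F [-0.4  0.9 -1.2] op 59.7 q [ 0.58  0.78 -0.9   1.75  0.72  0.99 -0.26]
```

View pics/hov.png

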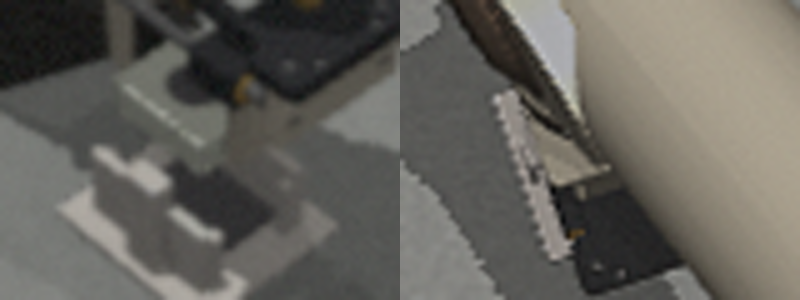

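The scene crop shows the detector held level and squared up over the holder, with its front edge running from (120,75) to (215,160). The top view is blocked by the arm. I'll go down with force checks.

arm_command(steps=[[[-0.003,-0.001,0,-0.001,0.004,0.015,-1],[-0.003,-0.001,0,-0.001,0.004,0.026,-1],[-0.003,-0.001,0,-0.001,0.004,0.029,-1],[-0.003,-0.001,0,-0.001,0.004,0.029,-1],[-0.003,-0.001,0,-0.001,0.004,0.029,-1]]])

```text
clock: 10.13
ee_pos: [0.6158, 0.0051, 0.0517]
ee_rot: [[-0.342, 0.94, 0.003], [0.94, 0.342, -0.0], [-0.001, 0.002, -1.0]]
force: [0.7, -0.1, -1.8]
opening: 0.0599
```

```bash
python3 to.py 614 5 38 109.9
```

```text
[0.0015, 0.0006, 0.0008, 0.0006, -0.0022, 0.0171]
t 10.13 p [615.8   5.1  51.7] yaw 110.0 tilt [ 0.0026 -0.0001] F [ 0.7 -0.1 -1.8] op 59.9 q [ 0.56  0.81 -0.87  1.75  0.75  0.95 -0.27]
```

arm_command(steps=[[[0.001,0,0,0.001,-0.002,0.0,-1],[0.001,0,0,0.001,-0.002,0.0,-1],[0.001,0,0,0.001,-0.002,0.0,-1],[0.001,0,0,0.001,-0.002,0.006,-1],[0.001,0,0,0.001,-0.002,0.009,-1],[0.001,0,0,0.001,-0.002,0.012,-1],[0.001,0,0,0.001,-0.002,0.014,-1]]])

```text
clock: 10.72
ee_pos: [0.6138, 0.0053, 0.0399]
ee_rot: [[-0.341, 0.94, 0.001], [0.94, 0.341, -0.001], [-0.001, 0.0, -1.0]]
force: [-0.5, 0.3, -2.1]
opening: 0.06
```

```bash
python3 to.py 614 5 17 109.9
```

```text
[0.0002, 0.0005, 0.0007, -0.0004, 0.0001, 0.0287]
t 10.72 p [613.8   5.3  39.9] yaw 110.0 tilt [ 0.0005 -0.0006] F [-0.5  0.3 -2.1] op 60.0 q [ 0.56  0.82 -0.86  1.76  0.77  0.93 -0.29]
```

arm_command(steps=[[[0,0,0,0,0,0.005,-1],[0,0,0,0,0,0.01,-1],[0,0,0,0,0,0.015,-1],[0,0,0,0,0,0.02,-1],[0,0,0,0,0,0.024,-1],[0,0,0,0,0,0.027,-1],[0,0,0,0,0,0.028,-1],[0,0,0,0,0,0.028,-1]]])

```text
clock: 11.38
ee_pos: [0.6137, 0.0053, 0.0172]
ee_rot: [[-0.341, 0.94, 0.0], [0.94, 0.341, -0.001], [-0.001, -0.0, -1.0]]
force: [-0.0, -0.1, -1.1]
opening: 0.0597
```

```bash
python3 to.py 614 5 16 109.9
```

```text
[-0.0001, 0.0004, 0.0007, -0.0005, 0.0003, 0.0015]
t 11.38 p [613.7   5.3  17.2] yaw 110.0 tilt [ 0.0001 -0.0006] F [-0.  -0.1 -1.1] op 59.7 q [ 0.54  0.85 -0.84  1.76  0.79  0.9  -0.3 ]
```

arm_command(steps=[[[0,0,0,0,0,0.001,-1],[0,0,0,0,0,0.001,-1],[0,0,0,0,0,0.001,-1],[0,0,0,0,0,0.001,0.6],[0,0,0,0,0,0.001,0.6],[0,0,0,0,0,0.001,0.6],[0,0,0,0,0,0,0.6],[0,0,0,0,0,-0.03,0.6],[0,0,0,0,0,-0.08,0.6],[0,0,0,0,0,-0.13,1]]])

```text
clock: 12.22
ee_pos: [0.6123, 0.0054, 0.1212]
ee_rot: [[-0.342, 0.94, -0.003], [0.94, 0.342, 0.0], [0.001, -0.003, -1.0]]
force: [1.3, 0.3, 0.3]
opening: 0.0766
```

```bash
python3 to.py 610 -257 110 101.4
```

```text
[-0.002, -0.0006, 0.0955, -0.3073, -0.1148, 0.014]
t 12.22 p [612.3   5.4 121.2] yaw 110.0 tilt [-0.0033  0.    ] F [1.3 0.3 0.3] op 76.6 q [ 0.61  0.73 -0.95  1.72  0.67  1.05 -0.22]
```

arm_command(steps=[[[0,0,0.095,-0.05,-0.02,0.01,1],[0,0,0.095,-0.1,-0.04,0.014,1],[0,0,0.095,-0.15,-0.06,0.014,1],[0,0,0.095,-0.2,-0.08,0.014,1],[0,0,0.095,-0.25,-0.1,0.014,1],[0,0,0.095,-0.285,-0.11,0.014,1],[0,0,0.095,-0.3,-0.114,0.014,1],[0,0,0.095,-0.307,-0.115,0.014,1],[0,0,0.095,-0.307,-0.115,0.014,1],[0,0,0.095,-0.307,-0.115,0.014,1]]])

```text
clock: 13.05
ee_pos: [0.6101, -0.2545, 0.1102]
ee_rot: [[-0.2, 0.98, -0.003], [0.98, 0.2, 0.002], [0.002, -0.002, -1.0]]
force: [-0.3, 1.0, -0.1]
opening: 0.0917
```

```bash
python3 - <<'E'
from meas import *
T=optics.snapshot("top")[:,:,::-1].copy(); cv2.imwrite("pics/top2.png",T)
S=optics.snapshot("scene")[:,:,::-1].copy(); cv2.imwrite("pics/scene2.png",S)
g=cv2.cvtColor(T,cv2.COLOR_BGR2GRAY); c=tuple(int(v) for v in np.round(P("top",[.614,.003,.034])[0])); print(c,g[c[1],c[0]])
print("disc",rect("top",blob(T,c,40,118,w=7),.034))
cv2.imwrite("pics/d2.png",crops(np.ascontiguousarray(np.vstack([T,S])),[(316,210),(342,762)]))
E
python3 to.py 610 -256.5 3 101.4
```

```text
(315, 208) 90
disc (array([614.,   4.]), array([27. , 26.1]), 45.9, array([613.7,   3.8]))
[-0.0016, -0.0012, 0.0031, -0.0039, -0.0008, 0.1342]
t 13.15 p [ 610.3 -253.5  110.4] yaw 101.7 tilt [-0.0029  0.0013] F [-0.  0. -1.] op 92.2 q [ 0.93  0.79 -0.88  1.6   0.67  1.08  0.07]
```

View pics/d2.png

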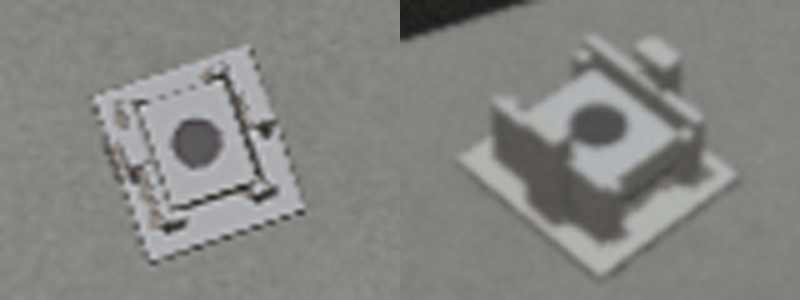

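The top crop shows the detector seated squarely in the holder, disc at (314.7,208.5), less than 1 mm from the holder's centre. Both views agree. Now the spacer.

arm_command(steps=[[[0,0,0.003,-0.004,-0.001,0.04,1],[0,0,0.003,-0.004,-0.001,0.08,1],[0,0,0.003,-0.004,-0.001,0.11,1],[0,0,0.003,-0.004,-0.001,0.126,1],[0,0,0.003,-0.004,-0.001,0.132,1],[0,0,0.003,-0.004,-0.001,0.134,1],[0,0,0.003,-0.004,-0.001,0.134,1],[0,0,0.003,-0.004,-0.001,0.134,1]]])

```text
clock: 13.82
ee_pos: [0.6113, -0.2564, 0.0049]
ee_rot: [[-0.198, 0.98, -0.0], [0.98, 0.198, 0.001], [0.001, -0.0, -1.0]]
force: [0.7, 0.7, -0.3]
opening: 0.0917
```

```bash
python3 to.py 610 -256.7 2.5 101.4
```

```text
[-0.0002, -0.0005, 0.0004, -0.0, -0.0016, 0.003]
t 13.82 p [ 611.3 -256.4    4.9] yaw 101.4 tilt [-0.0004  0.0007] F [ 0.7  0.7 -0.3] op 91.7 q [ 0.88  0.92 -0.79  1.63  0.77  0.94  0.01]
```

arm_command(steps=[[[0,0,0,0,-0.001,0.003,1],[0,0,0,0,-0.001,0.003,1],[0,0,0,0,-0.001,0.003,-1],[0,0,0,0,-0.001,0.003,-1],[0,0,0,0,-0.001,0.003,-1],[0,0,0,0,-0.001,0.003,-1],[0,0,0,0,-0.001,0.003,-1],[0,0,0,0,-0.001,0.003,-1],[0,0,0,0,-0.001,0.003,-1]]])

```text
clock: 14.57
ee_pos: [0.6105, -0.2566, 0.0025]
ee_rot: [[-0.198, 0.98, -0.0], [0.98, 0.198, 0.001], [0.001, -0.0, -1.0]]
force: [-0.7, -0.4, 0.3]
opening: 0.0597
```

```bash
python3 to.py 610 -256.7 120 101.4 613.8 4.6 120 109.9
```

```text
[-0.0002, -0.0005, 0.0004, 0.0002, -0.0007, -0.1469]
[-0.0002, -0.0005, -0.0941, 0.3194, 0.0687, -0.1466]
t 14.57 p [ 610.5 -256.6    2.5] yaw 101.4 tilt [-0.0005  0.0007] F [-0.7 -0.4  0.3] op 59.7 q [ 0.88  0.92 -0.79  1.63  0.78  0.93  0.01]
```

arm_command(steps=[[[0,0,0,0,0,-0.03,-1],[0,0,0,0,0,-0.08,-1],[0,0,0,0,0,-0.125,-1],[0,0,-0.094,0.05,0.01,-0.145,-1],[0,0,-0.094,0.1,0.02,-0.147,-1],[0,0,-0.094,0.15,0.032,-0.147,-1],[0,0,-0.094,0.2,0.043,-0.147,-1],[0,0,-0.094,0.25,0.054,-0.147,-1],[0,0,-0.094,0.285,0.061,-0.147,-1],[0,0,-0.094,0.305,0.066,-0.147,-1],[0,0,-0.094,0.316,0.068,-0.147,-1],[0,0,-0.094,0.319,0.069,-0.14,-1],[0,0,-0.094,0.319,0.069,-0.125,-1],[0,0,-0.094,0.319,0.069,-0.11,-1],[0,0,-0.094,0.319,0.069,-0.1,-1],[0,0,-0.094,0.319,0.069,-0.096,-1],[0,0,-0.094,0.319,0.069,-0.096,-1]]])

```text
clock: 15.98
ee_pos: [0.6129, 0.0029, 0.0775]
ee_rot: [[-0.338, 0.941, -0.004], [0.941, 0.338, 0.001], [0.002, -0.003, -1.0]]
force: [0.0, -0.1, -0.6]
opening: 0.0598
```

```bash
python3 to.py 613.8 4.6 58 109.9
```

```text
[-0.002, -0.0011, -0.0013, 0.0016, 0.0018, 0.0244]
t 15.98 p [612.9   2.9  77.5] yaw 109.8 tilt [-0.0035  0.0006] F [ 0.  -0.1 -0.6] op 59.8 q [ 0.58  0.78 -0.9   1.74  0.72  0.99 -0.25]
```

arm_command(steps=[[[-0.002,0,-0.001,0.001,0.001,0.01,-1],[-0.002,0,-0.001,0.002,0.002,0.018,-1],[-0.002,0,-0.001,0.002,0.002,0.024,-1],[-0.002,0,-0.001,0.002,0.002,0.024,-1],[-0.002,0,-0.001,0.002,0.002,0.024,-1],[-0.002,0,-0.001,0.002,0.002,0.024,-1]]])

```text
clock: 16.48
ee_pos: [0.6141, 0.0051, 0.0586]
ee_rot: [[-0.34, 0.94, -0.0], [0.94, 0.34, 0.002], [0.002, 0.0, -1.0]]
force: [-0.2, -0.3, -1.3]
opening: 0.0598
```

```bash
python3 to.py 613.8 4.6 38 109.9
```

```text
[0.0003, -0.0011, -0.0002, -0.0005, -0.0005, 0.0257]
t 16.48 p [614.1   5.1  58.6] yaw 109.9 tilt [-0.0001  0.0017] F [-0.2 -0.3 -1.3] op 59.8 q [ 0.57  0.8  -0.88  1.75  0.74  0.96 -0.27]
```

arm_command(steps=[[[0,-0.001,0,-0.0005,-0.0005,0.005,-1],[0,-0.001,0,-0.0005,-0.0005,0.01,-1],[0,-0.001,0,-0.0005,-0.0005,0.015,-1],[0,-0.001,0,-0.0005,-0.0005,0.02,-1],[0,-0.001,0,-0.0005,-0.0005,0.02,-1]]])

```text
clock: 16.9
ee_pos: [0.6131, 0.0045, 0.0415]
ee_rot: [[-0.34, 0.94, -0.001], [0.94, 0.34, 0.0], [0.001, -0.001, -1.0]]
force: [-0.3, -0.0, -1.6]
opening: 0.0595
```

```bash
python3 to.py 613.8 4.6 36.5 109.9
```

```text
[-0.0007, -0.0003, -0.0001, -0.0002, 0.0009, 0.0062]
t 16.9 p [613.1   4.5  41.5] yaw 109.9 tilt [-0.0012  0.0001] F [-0.3 -0.  -1.6] op 59.5 q [ 0.56  0.82 -0.86  1.76  0.76  0.94 -0.28]
```

arm_command(steps=[[[0,0,0,0,0.001,0.002,-1],[0,0,0,0,0.001,0.004,-1],[0,0,0,0,0.001,0.0055,-1],[0,0,0,0,0.001,0.0065,-1],[0,0,0,0,0.001,0.0065,-1],[0,0,0,0,0.001,0.0065,-1],[0,0,0,0,0.001,0.0065,0.6],[0,0,0,0,0.001,0.0065,0.6],[0,0,0,0,0.001,0.0065,0.6],[0,0,0,0,0.001,0.004,0.6],[0,0,0,0,0.001,-0.03,0.6],[0,0,0,0,0.001,-0.08,0.6],[0,0,0,0,0.001,-0.1,1]]])

```text
clock: 17.98
ee_pos: [0.6158, 0.0058, 0.1255]
ee_rot: [[-0.341, 0.94, 0.003], [0.94, 0.341, 0.001], [-0.0, 0.003, -1.0]]
force: [1.5, -0.3, 0.6]
opening: 0.0769
```

```bash
python3 to.py 434.2 -213.8 130 37.2
```

```text
[0.0019, -0.0014, 0.808, -0.1807, -0.3069, -0.0066]
t 17.98 p [615.8   5.8 125.5] yaw 109.9 tilt [0.0032 0.0011] F [ 1.5 -0.3  0.6] op 76.9 q [ 0.61  0.72 -0.95  1.72  0.66  1.06 -0.22]
```

arm_command(steps=[[[0,0,0.808,-0.181,-0.307,-0.007,-0.1],[0,0,0.808,-0.181,-0.307,-0.007,-0.1],[0,0,0.808,-0.181,-0.307,-0.007,-0.1],[0,0,0.808,-0.181,-0.307,-0.007,-0.1],[0,0,0.808,-0.181,-0.307,-0.007,-0.1],[0,0,0.808,-0.181,-0.307,-0.007,-0.1],[0,0,0.808,-0.181,-0.307,-0.007,-0.1],[0,0,0.808,-0.181,-0.307,-0.007,-0.1],[0,0,0.808,-0.181,-0.307,-0.007,-0.1],[0,0,0.808,-0.181,-0.307,-0.007,-0.1],[0,0,0.808,-0.181,-0.307,-0.007,-0.1],[0,0,0.808,-0.181,-0.307,-0.007,-0.1],[0,0,0.808,-0.181,-0.307,-0.007,-0.1]]])

```text
clock: 19.07
ee_pos: [0.4344, -0.2138, 0.1305]
ee_rot: [[0.794, 0.608, 0.003], [0.608, -0.794, 0.001], [0.003, 0.001, -1.0]]
force: [-0.2, -0.5, -0.3]
opening: 0.0415
```

```bash
python3 - <<'E'
from meas import *
T=optics.snapshot("top")[:,:,::-1].copy(); cv2.imwrite("pics/top3.png",T)
S=optics.snapshot("scene")[:,:,::-1].copy(); cv2.imwrite("pics/scene3.png",S)
cv2.imwrite("pics/d3.png",crops(np.ascontiguousarray(np.vstack([T,S])),[(316,210),(342,762)]))
E
python3 to.py 434.2 -213.7 60 37.2
```

```text
[0.0006, -0.0021, 0.0019, -0.0005, -0.0002, 0.0879]
t 19.17 p [ 434.4 -213.7  130.3] yaw 37.4 tilt [0.0032 0.0013] F [ 1.   0.  -0.2] op 41.8 q [ 1.04  0.4  -0.75  2.04  0.37  0.84 -0.85]
```

View pics/d3.png

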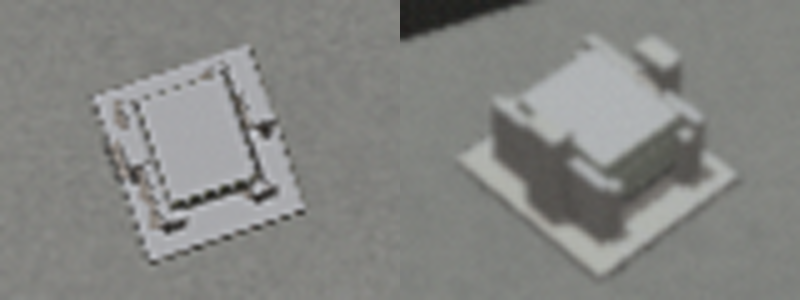

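Both views show the spacer lying flat and level between the walls. Next is the cover.

arm_command(steps=[[[0,-0.002,0.002,0,0,0.04,-0.1],[0,-0.002,0.002,0,0,0.08,-0.1],[0,-0.002,0.002,0,0,0.11,-0.1],[0,-0.002,0.002,0,0,0.13,-0.1],[0,-0.002,0.002,0,0,0.14,-0.1],[0,-0.002,0.002,0,0,0.1445,-0.1],[0,-0.002,0.002,0,0,0.1455,-0.1],[0,-0.002,0.002,0,0,0.1455,-0.1],[0,-0.002,0.002,0,0,0.1455,-0.1]]])

```text
clock: 19.92
ee_pos: [0.4356, -0.2139, 0.0149]
ee_rot: [[0.796, 0.605, 0.002], [0.605, -0.796, -0.002], [0.001, 0.003, -1.0]]
force: [0.8, -0.6, 0.5]
opening: 0.0413
```

```bash
python3 to.py 434.2 -213.7 13 37.2
```

```text
[0.0016, -0.0006, 0.0001, -0.0012, -0.0013, 0.0023]
t 19.92 p [ 435.6 -213.9   14.9] yaw 37.2 tilt [ 0.0023 -0.0015] F [ 0.8 -0.6  0.5] op 41.3 q [ 0.89  0.6  -0.6   2.09  0.58  0.62 -1.03]
```

arm_command(steps=[[[0.001,0,0,-0.001,-0.001,0.002,-0.1],[0.001,0,0,-0.001,-0.001,0.002,-0.1],[0.001,0,0,-0.001,-0.001,0.002,-1],[0.001,0,0,-0.001,-0.001,0.002,-1],[0.001,0,0,-0.001,-0.001,0.002,-1],[0.001,0,0,-0.001,-0.001,0.002,-1],[0.001,0,0,-0.001,-0.001,0.002,-1],[0.001,0,0,-0.001,-0.001,0.002,-1],[0.001,0,0,-0.001,-0.001,0.002,-1]]])

```text
clock: 20.67
ee_pos: [0.4345, -0.2138, 0.0133]
ee_rot: [[0.796, 0.605, 0.001], [0.605, -0.796, -0.0], [0.001, 0.001, -1.0]]
force: [-0.2, -0.2, 1.3]
opening: 0.0136
```

```bash
python3 to.py 434.2 -213.7 140 37.2 597.8 -1.2 140 19.9
```

```text
[0.0006, -0.0006, 0.0, -0.0001, -0.0002, -0.1584]
[0.0006, -0.0007, 0.1923, 0.3234, -0.0881, -0.1582]
t 20.67 p [ 434.5 -213.8   13.3] yaw 37.2 tilt [ 0.0013 -0.0003] F [-0.2 -0.2  1.3] op 13.6 q [ 0.89  0.6  -0.6   2.09  0.58  0.62 -1.03]
```

arm_command(steps=[[[0,0,0,0,0,-0.03,-1],[0,0,0,0,0,-0.08,-1],[0,0,0,0,0,-0.125,-1],[0,0,0.192,0.05,-0.013,-0.15,-1],[0,0,0.192,0.1,-0.027,-0.158,-1],[0,0,0.192,0.15,-0.04,-0.158,-1],[0,0,0.192,0.2,-0.055,-0.158,-1],[0,0,0.192,0.25,-0.068,-0.158,-1],[0,0,0.192,0.29,-0.08,-0.158,-1],[0,0,0.192,0.312,-0.086,-0.158,-1],[0,0,0.192,0.322,-0.088,-0.15,-1],[0,0,0.192,0.322,-0.088,-0.135,-1],[0,0,0.192,0.322,-0.088,-0.115,-1],[0,0,0.192,0.322,-0.088,-0.1,-1],[0,0,0.192,0.322,-0.088,-0.09,-1],[0,0,0.192,0.322,-0.088,-0.085,-1],[0,0,0.192,0.322,-0.088,-0.085,-1],[0,0,0.192,0.322,-0.088,-0.085,-1]]])

```text
clock: 22.17
ee_pos: [0.5969, -0.0026, 0.0815]
ee_rot: [[0.94, 0.34, 0.001], [0.34, -0.94, -0.0], [0.001, 0.001, -1.0]]
force: [-0.6, -0.6, -0.4]
opening: 0.0138
```

```bash
python3 to.py 596.9 -1.5 64 19.9; python3 - <<'E'
from h import *
T=optics.snapshot("top")[:,:,::-1].copy();S=optics.snapshot("scene")[:,:,::-1].copy()
cv2.imwrite("pics/d4.png",crops(np.ascontiguousarray(np.vstack([T,S])),[(316,210),(342,750)]))
E
```

```text
[0.0005, -0.0007, -0.0002, 0.0004, -0.0013, 0.0219]
t 22.17 p [596.9  -2.6  81.5] yaw 19.9 tilt [ 0.0012 -0.0004] F [-0.6 -0.6 -0.4] op 13.8 q [ 0.43  0.64 -0.64  1.79  0.48  0.87 -1.65]
```

View pics/d4.png

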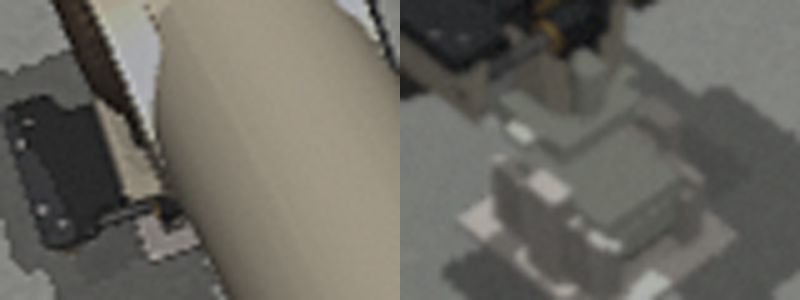

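The scene crop shows the cover held level by its rib over the holder's -x side, ahead of the lips. Lowering it onto the spacer.

arm_command(steps=[[[0,0,0,0,-0.001,0.006,-1],[0,0,0,0,-0.001,0.012,-1],[0,0,0,0,-0.001,0.017,-1],[0,0,0,0,-0.001,0.021,-1],[0,0,0,0,-0.001,0.0235,-1],[0,0,0,0,-0.001,0.025,-1],[0,0,0,0,-0.001,0.025,-1],[0,0,0,0,-0.001,0.025,-1]]])

```text
clock: 22.93
ee_pos: [0.5975, -0.0013, 0.0622]
ee_rot: [[0.94, 0.341, 0.003], [0.341, -0.94, -0.0], [0.002, 0.001, -1.0]]
force: [0.0, 0.6, -0.7]
opening: 0.0143
```

```bash
python3 to.py 596.9 -1.5 61 19.9
```

```text
[0.0007, -0.0016, 0.0001, -0.0007, -0.0, 0.0015]
t 22.93 p [597.5  -1.3  62.2] yaw 19.9 tilt [ 0.0027 -0.0003] F [ 0.   0.6 -0.7] op 14.3 q [ 0.42  0.66 -0.62  1.8   0.5   0.84 -1.67]
```

arm_command(steps=[[[0,-0.001,0,-0.0005,0,0.003,-1],[0,-0.001,0,-0.0005,0,0.005,-1],[0,-0.001,0,-0.0005,0,0.007,-1],[0,-0.001,0,-0.0005,0,0.009,-1],[0,-0.001,0,-0.0005,0,0.009,-1],[0,-0.001,0,-0.0005,0,0.009,-1]]])

```text
clock: 23.43
ee_pos: [0.5977, -0.0012, 0.0563]
ee_rot: [[0.94, 0.341, 0.002], [0.341, -0.94, -0.001], [0.002, 0.002, -1.0]]
force: [-2.2, -1.0, 10.1]
opening: 0.014
```

```bash
python3 to.py 596.9 -1.5 54.5 19.9
```

```text
[0.0013, -0.0012, 0.0001, -0.0011, -0.0, 0.0023]
t 23.43 p [597.7  -1.2  56.3] yaw 19.9 tilt [ 0.0024 -0.0013] F [-2.2 -1.  10.1] op 14.0 q [ 0.41  0.67 -0.61  1.8   0.51  0.83 -1.67]
```

arm_command(steps=[[[0.001,-0.001,0,0,0,0.0035,-1],[0.001,-0.001,0,0,0,0.0035,-1],[0.001,-0.001,0,0,0,0.0035,-1],[0.001,-0.001,0,0,0,0.0035,-1]]])

```text
clock: 23.77
ee_pos: [0.5979, -0.0013, 0.0549]
ee_rot: [[0.94, 0.341, 0.001], [0.341, -0.94, -0.001], [0.0, 0.001, -1.0]]
force: [-4.2, -0.6, 9.7]
opening: 0.0137
```

```bash
python3 to.py 615.7 5.3 53.5 19.9
```

```text
[0.0009, -0.0001, 0.0001, 0.0238, -0.0001, 0.0018]
t 23.77 p [597.9  -1.3  54.9] yaw 19.9 tilt [ 0.0007 -0.0013] F [-4.2 -0.6  9.7] op 13.7 q [ 0.41  0.68 -0.61  1.8   0.51  0.83 -1.67]
```

arm_command(steps=[[[0.001,0,0,0.003,0,0.002,-1],[0.001,0,0,0.006,0,0.002,-1],[0.001,0,0,0.009,0,0.002,-1],[0.001,0,0,0.012,0,0.002,-1],[0.001,0,0,0.012,0,0.002,-1]]])

```text
clock: 24.18
ee_pos: [0.6061, 0.0012, 0.0543]
ee_rot: [[0.94, 0.34, -0.002], [0.34, -0.94, -0.002], [-0.002, 0.001, -1.0]]
force: [-5.5, -1.6, 11.4]
opening: 0.0134
```

```bash
python3 to.py 615.7 5.3 53.5 19.9
```

```text
[0.0008, 0.0015, -0.0002, 0.0131, -0.0008, 0.001]
t 24.18 p [606.1   1.2  54.3] yaw 19.9 tilt [-0.0018 -0.0019] F [-5.5 -1.6 11.4] op 13.4 q [ 0.4   0.69 -0.61  1.78  0.51  0.84 -1.68]
```

arm_command(steps=[[[0.001,0.001,0,0.004,-0.0005,0.0015,-1],[0.001,0.001,0,0.007,-0.0005,0.0015,-1],[0.001,0.001,0,0.01,-0.0005,0.0015,-1],[0.001,0.001,0,0.013,-0.0005,0.0015,-1],[0.001,0.001,0,0.015,-0.0005,0.0015,-1],[0.001,0.001,0,0.016,-0.0005,0.0015,-1],[0.001,0.001,0,0.016,-0.0005,0.0015,-1]]])

```text
clock: 24.77
ee_pos: [0.6156, 0.0043, 0.0537]
ee_rot: [[0.94, 0.34, -0.006], [0.34, -0.94, -0.003], [-0.007, 0.001, -1.0]]
force: [-9.1, -3.2, 12.9]
opening: 0.0142
```

```bash
python3 to.py 615.7 5.3 53.5 19.9
```

```text
[0.0008, 0.0043, -0.0004, 0.0006, -0.0011, 0.0003]
t 24.77 p [615.6   4.3  53.7] yaw 19.9 tilt [-0.0059 -0.0034] F [-9.1 -3.2 12.9] op 14.2 q [ 0.39  0.71 -0.61  1.75  0.51  0.86 -1.68]
```

arm_command(steps=[[[0,0.002,0,0.003,0,0.001,-1],[0,0.002,0,0.004,0,0.001,-1],[0,0.002,0,0.004,0,0.001,-1],[0,0.002,0,0.004,0,0.001,-1]]])

```text
clock: 25.1
ee_pos: [0.6156, 0.0043, 0.0536]
ee_rot: [[0.94, 0.34, -0.009], [0.34, -0.94, -0.005], [-0.01, 0.002, -1.0]]
force: [-10.8, -2.7, 15.3]
opening: 0.0141
```

```bash
python3 to.py 615.7 5.3 58 19.9
```

```text
[0.0014, 0.0065, -0.0004, 0.0005, -0.0011, -0.0055]
t 25.1 p [615.6   4.3  53.6] yaw 19.9 tilt [-0.0088 -0.0055] F [-10.8  -2.7  15.3] op 14.1 q [ 0.39  0.71 -0.61  1.74  0.51  0.86 -1.68]
```

arm_command(steps=[[[0,0.003,0,0.001,0,-0.001,-1],[0,0.005,0,0.001,0,-0.003,-1],[0,0.006,0,0.001,0,-0.004,-1],[0,0.006,0,0,0,-0.0045,-1],[0,0.006,0,0,0,-0.0045,-1]]])

```text
clock: 25.52
ee_pos: [0.6152, 0.0042, 0.0574]
ee_rot: [[0.941, 0.34, -0.001], [0.34, -0.941, -0.003], [-0.001, 0.002, -1.0]]
force: [-3.4, -0.7, 4.1]
opening: 0.0141
```

```bash
python3 to.py 615.7 5.3 58 19.9
```

```text
[0.0014, 0.0009, -0.0004, 0.001, -0.0011, -0.0008]
t 25.52 p [615.2   4.2  57.4] yaw 19.9 tilt [-0.0005 -0.0026] F [-3.4 -0.7  4.1] op 14.1 q [ 0.39  0.7  -0.61  1.75  0.51  0.86 -1.68]
```

arm_command(steps=[[[0,0,0,0,0,0,-0.62],[0,0,0,0,0,0,-0.62],[0,0,0,0,0,0,-0.62],[0,0,0,0,0,0,-0.62],[0,0,0,0,0,-0.005,-0.62]]])

```text
clock: 25.93
ee_pos: [0.6148, 0.0042, 0.0606]
ee_rot: [[0.941, 0.34, -0.002], [0.34, -0.941, -0.002], [-0.002, 0.002, -1.0]]
force: [-0.4, -0.0, 0.1]
opening: 0.0174
```

```bash
python3 to.py 614.7 4.9 120 19.9
```

```text
[0.0011, 0.0016, -0.0004, 0.0001, -0.0008, -0.0742]
t 25.93 p [614.8   4.2  60.6] yaw 19.9 tilt [-0.0018 -0.0024] F [-0.4 -0.   0.1] op 17.4 q [ 0.4   0.69 -0.61  1.75  0.51  0.86 -1.67]
```

arm_command(steps=[[[0,0,0,0,0,-0.01,-0.62],[0,0,0,0,0,-0.025,-0.62],[0,0,0,0,0,-0.05,-0.62],[0,0,0,0,0,-0.09,-0.62],[0,0,0,0,0,-0.13,-0.62],[0,0,0,-0.05,0.06,-0.15,-0.62],[0,0,0,-0.1,0.12,-0.15,-0.62],[0,0,0,-0.15,0.18,-0.15,-0.62],[0,0,0,-0.2,0.23,-0.15,-0.62],[0,0,0,-0.22,0.27,-0.15,-0.62],[0,0,0,-0.22,0.29,-0.15,-0.62],[0,0,0,-0.22,0.29,-0.15,-0.62],[0,0,0,-0.22,0.29,-0.15,-0.62],[0,0,0,-0.22,0.29,-0.15,-0.62]]])

```text
clock: 27.1
ee_pos: [0.527, -0.2781, 0.1824]
ee_rot: [[0.943, 0.333, -0.001], [0.333, -0.943, -0.004], [-0.003, 0.004, -1.0]]
force: [0.2, 1.1, -0.1]
opening: 0.0172
```

```bash
python3 to.py 614.7 4.9 120 19.9|tail -1; cat > fin.py <<'E'
from h import *
T=optics.snapshot("top")[:,:,::-1].copy();S=optics.snapshot("scene")[:,:,::-1].copy()
cv2.imwrite("pics/top5.png",T)
a=np.radians(19.9);R=np.array([[np.cos(a),-np.sin(a)],[np.sin(a),np.cos(a)]])
ts=[]
for im,n,c in((T,"top",(316,210)),(S,"scene",(342,272))):
    t=np.ascontiguousarray(crops(im,[c])); k=t.copy()
    for x0,x1,y,z in((-16,20,7,86),(-20,24,25,56)):
        q=np.array([[x0,-y],[x1,-y],[x1,y],[x0,y]])@R.T+[614,3.2]
        u=(P(n,np.c_[q,np.full(4,z)]/1000)-np.array([c[0]-40,c[1]-30])+.5)*5-.5
        cv2.polylines(k,[np.round(u*16).astype(int)],True,(0,0,255),1,cv2.LINE_AA,shift=4)
    ts.append(np.hstack([t,k]))
cv2.imwrite("pics/fin.png",np.vstack(ts))
E
python3 fin.py
```

```text
t 27.1 p [ 527.  -278.1  182.4] yaw 19.4 tilt [-0.0013 -0.0043] F [ 0.2  1.1 -0.1] op 17.2 q [ 0.94  0.5  -0.66  1.73  0.35  1.03 -1.08]
```

View pics/fin.png

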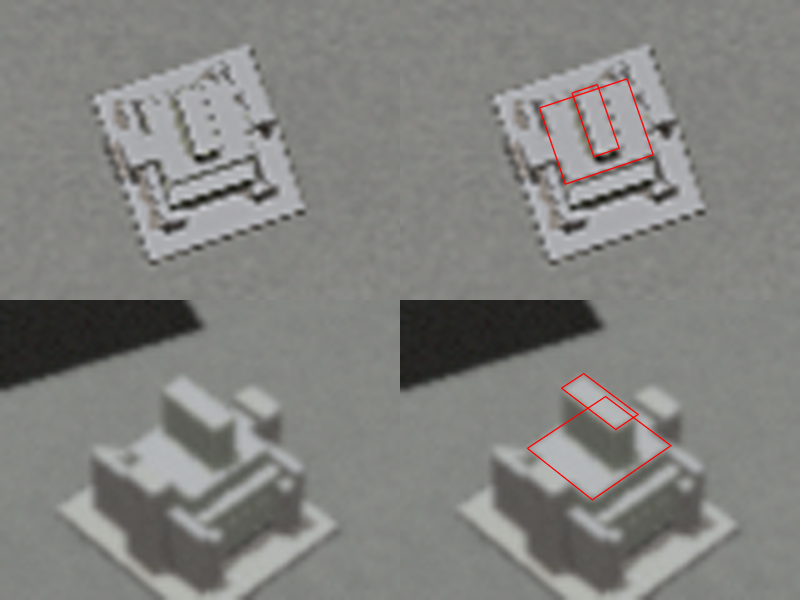

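The final views show the cover's slab and rib on the locked outline (x = +2 mm, z = 44 mm). The rib is at (205,125) in the top crop and (200,420) in the scene crop, and a strip of spacer about 10 mm wide shows on the -x side, as it should. The arm is clear, so I'm handing in.

```bash
python3 -c "
from bench import order; print(order.sign_off())"
```

```text
the job is handed in; nothing more can be done
None
```

The check phantom is loaded and the job handed in at about 27 s of the 72 s allowed; no verdict was reported.

- **Detector:** I took it from the dock across its y sides, put it down on the small black mat and gripped it again across its x ends. I lowered it in the fingers to just above the sprung floor before letting go. The camera then showed it less than 1 mm from the holder's centre.
- **Spacer:** It was laid on the detector without touching the walls. Both views showed it flat and level.
- **Cover:** I pressed it down about 6 to 7 mm by the tool's height and slid it +x under the lips. It met the end stops with a sideways force of about 11 N. I eased off and opened the fingers only to 17 mm, to stay clear of the lips.

**Last checks:** In both final views the cover sits on the locked outline drawn at x = +2 mm, z = 44 mm. The tool height when I eased off agreed with 44 mm. The arm was clear and touching nothing. The floor joint has no reading, so its position is inferred from these. I did not measure the bystanders again at the end; the arm kept clear of them throughout.

**Disagreement:** The cameras and the arm differed by about 1.5 mm in y. It was consistent wherever I checked, so I corrected for it.

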